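# Build up the sieve stack on the shaker

## Robot

A 6-joint arm with a two-finger parallel gripper is mounted at the origin on a cart in front of the work surface, level with it; the furniture and walls round the work are solid. World frame = base frame: x ahead of the robot, y to its left, z up, the work surface at z = 0. Lengths are in mm, angles in degrees, forces in N, time in s.
With the tool pointing down it reaches from about 350 to 850 mm from the base axis. Payload 8.1 kg.
Tool frame: the origin (TCP) lies midway between the tips of the shut fingers; the grasp point (between the pads) lies 19 mm behind it; z points along the fingers, y is the line along which they close (so a half turn about z gives the same grasp; the last joint's range is limited). The gripper opens to 85 mm and grips with 20 to 120 N. Pads are 22 mm wide; open, the fingers measure 114 mm over their backs; the gripper's body (76 mm by 85 mm) begins 54 mm behind the grasp point. The pads swing forward as they close: fully open they stand 13 mm farther back than shut.
Start: joints at [-76.169, 7.471, 85.268, -0, 87.261, -4.893], TCP at [192.629, -568.242, 204.492] pointing down, gripper open.
Joint ranges: [-169.43, 169.43], [-51.17, 129.36], [1.28, 143.12], [-76.62, 256.62], [0, 156.53], [-152.29, 152.29]. Speed limits (degrees/s): [136.94, 136.94, 159.86, 180, 180, 180].

## Interface

Orientations are given as [roll, pitch, yaw] about the fixed x, y, z axes, in that order (R = Rz(yaw) Ry(pitch) Rx(roll)).
In Python, from bench import r gives the robot as it stands. The module is installed in compiled form; this text tells all that it offers.
- The arm moves only by the tool jog_arm, never from a script. Its argument "rows" is a list of rows, each a list of 2 entries, a list of its own where there are three numbers: the shift along the tool's x, y, z in mm, then the turn, a rotation vector about the tool's x, y, z in rad. A call has 1 to 10 rows; each row is the pose to reach, as a shift and turn from the pose commanded when the call began, along the tool's axes at that moment; what a row does not reach only later rows make up. A row lasts 1/10 s, in which the tool goes at most 50 mm and 8.59 degrees, less where a joint would pass 70% of its speed; a pose out of reach is approached as far as the arm can. A call with a gripper value outside its range is refused whole. "grip" is the finger opening in mm, from 0 to 85.4, set as the call begins (left out, the last holds). The fingers move at their own pace and stop on an object; "force" is the grip in N (left out, the last holds). Time passes only in rows, so rows that repeat a pose let the fingers close. It gives the time, the measured TCP pose, the force, the opening and the grip force at its end, in the units of the state.
- r.sense(): the state, without advancing time (a new reading comes with each control period).
- r.snapshot(name): name is "scene" or "side" or "wrist"; returns (picture, depth): 420x560x3 uint8, blue, green, red; 420x560 float32, mm along the optical axis (not along the pixel's ray), 0 where there is no reading.
- r.camera_params(name): a dict with "fx", "fy", "cx", "cy" (pixels), "dist_coeffs" ([k1, k2, p1, p2, k3] as OpenCV has them; the pictures are not rectified), "pose" (4x4, takes a point from camera to world coordinates); the wrist camera has in their place "tool_from_camera" (4x4, takes a point from camera to tool coordinates, whose origin is the TCP and whose axes are the flange's). Camera axes: x right, y down, z forward; pixel columns grow to the right and rows downward; lengths in mm; the calibration is good to about 2 mm. A picture is of the moment at which its call begins: read the wrist's pose just before it. camera_params takes no time and is no camera call.
- r.hand_in(): hands the job in; it is judged then, once.
The state is a dict: "time": time; "joint_pos": joint angles; "qd": joint speeds; "joint_efforts": joint torques, N m; "tool_pos": TCP position; "tcp_rot": TCP orientation; "ft_force": force on the tool from outside, world axes, zero at the start; "wrist_torque": the same for the moment, N m; "finger_gap": finger opening in mm; "grip_force": force on a finger pad.
Only numpy, scipy, OpenCV 4.12 (cv2) and the standard library are available. Lean on these libraries where they do the work, as an engineer would, in place of code of your own. Each camera call takes 0.05 s, during which the arm holds its last target. There are 200 camera calls.

## Task

Build up the sieve stack on the round shaker, one piece at a time from the bottom: first the receiver pan inside the lip of the shaker's platform, then the fine-mesh sieve, then the coarse-mesh sieve, and last the lid with the knob. Each piece must stand upright with its skirt fully nested in the piece below, and everything be let go at the end. Leave the beaker, the tape roll and the timer where they are.

Things in the scene. Friction and masses are not known exactly. Their poses are not given: they have to be found in the camera images.
- shaker: White round sieve shaker, fixed to the bench, 120 mm across at the foot, with a small grey control panel on its rim. Origin: centre of its underside on the bench; z up. Its flat top platform is 40 mm above the origin; round the platform runs a lip 4 mm high, 80 mm across inside and 92 mm outside. The receiver pan stands inside this lip, on the platform.
- pan: Receiver pan: round open steel cup with a solid smooth floor, 42 mm tall. Foot flange 66 mm across and 4 mm thick, wider than the body; above it the straight body, 54 mm across outside and 48 mm inside. Grip the body across its outside. Origin: centre of its underside; z up through the open top. 0.12 kg.
- fine_sieve: Fine sieve: steel ring, close wire mesh floor (3.5 mm spacing); the shorter sieve, 46 mm tall. Lowest 8 mm: tapered skirt, 36 to 44 mm across. Above: shoulder and frame from 8 to 46 mm, 54 mm outside, 48 inside, open top, mesh at 11 mm. Grip the frame outside, fingertips above the shoulder. Origin: centre of underside, z up. Nested: origin 34 mm above the pan's. 0.10 kg.
- coarse_sieve: Coarse sieve: as the fine sieve but with a wide wire mesh (11.5 mm spacing) and taller: 62 mm. Lowest 8 mm: tapered skirt, 36 to 44 mm across. Above: shoulder and frame from 8 to 62 mm, 54 mm outside, 48 inside, open top. Grip the frame outside, fingertips above the shoulder. Origin: centre of underside, z up. Nested: origin 38 mm above the fine sieve's. 0.12 kg.
- lid: Lid: steel disc 54 mm across, from 8 to 13 mm above its underside; below it a tapered plug 8 mm high (36 to 44 mm across), above it an upright round black knob 20 mm across, from 13 to 41 mm. Grip the knob. Origin: centre of the plug's underside, z up through the knob. Nested: origin 54 mm above the coarse sieve's. 0.09 kg.
- beaker: Bystander: clear empty beaker, 53 mm across, 70 mm tall, loose. Origin: centre of its underside. Leave it alone.
- tape: Bystander: cream roll of paper tape lying flat, 68 mm across, 19 mm high, loose. Origin: centre of its underside. Leave it alone.
- timer: Bystander: flat white timer, 58 x 58 x 18 mm, loose. Origin: centre of its underside. Leave it alone.
Not all that is in view belongs to the job. Leave any orange or turquoise look-alike of the lid alone.

How it is judged (in metres and radians):
On the way, in this order (a step that is already met when the one before it is completed fails the run):
1. the pan stands on the shaker's platform inside the lip, let go (horizontal distance between pan and shaker below 0.009 m and z of pan in the frame of shaker between 0.0375 and 0.0425 m and angle between pan's own z axis and vertical below 0.06 rad and contact force between pan and the fingers below 0.1 N), for 0.2 s.
2. the fine sieve is nested in the pan, let go (horizontal distance between fine_sieve and pan below 0.0045 m and z of fine_sieve in the frame of pan between 0.0315 and 0.0365 m and angle between fine_sieve's own z axis and vertical below 0.06 rad and contact force between fine_sieve and the fingers below 0.1 N), for 0.2 s.
3. the coarse sieve is nested in the fine sieve, let go (horizontal distance between coarse_sieve and fine_sieve below 0.0045 m and z of coarse_sieve in the frame of fine_sieve between 0.0355 and 0.0405 m and angle between coarse_sieve's own z axis and vertical below 0.06 rad and contact force between coarse_sieve and the fingers below 0.1 N), for 0.2 s.
4. the lid is nested in the coarse sieve, let go (horizontal distance between lid and coarse_sieve below 0.0045 m and z of lid in the frame of coarse_sieve between 0.0515 and 0.0565 m and angle between lid's own z axis and vertical below 0.06 rad and contact force between lid and the fingers below 0.1 N), for 0.2 s.
At the end, for the whole second after the job is handed in: The pan stands on the platform inside the lip (centre within 9 mm); fine sieve, coarse sieve and lid are each nested in the piece below (centre within 4.5 mm, seated height within 2.5 mm, tilt under 0.06 rad); all released and at rest (all of step 1 and all of step 2 and all of step 3 and all of step 4 and linear speed of each of pan, fine_sieve, coarse_sieve, lid below 0.02 m/s); the robot touches nothing.
It fails at once if the beaker is disturbed (moved by more than 20 mm) (distance of beaker from where it was at the start of the episode above 0.02 m).
It fails at once if the tape is disturbed (moved by more than 20 mm) (distance of tape from where it was at the start of the episode above 0.02 m).
It fails at once if the timer is disturbed (moved by more than 20 mm) (distance of timer from where it was at the start of the episode above 0.02 m).
It also fails if it takes over 106 s, if anything falls off the work surface, if the arm or the gripper's body presses on something with over 40 N, if the wrist force passes 120 N, or if a joint passes its speed limit or range.

## Working session

There is one attempt and no reset: what is moved stays moved. The work goes in short steps, Python scripts to look and compute and a tool call to move; the robot and the scene stay as the last step left them, time stands still between calls to the robot, and variables do not carry over. Pictures are saved under pics/ and viewed, at most 14 in all, crops included, and the job is handed in when it is done.

Besides the shell and the picture viewer there is one more tool, called after "Emit:" as name([rows], argument=value, ...), one row to a line, values as JSON. jog_arm: Moves the arm, as the interface text tells. Its arguments: {"type":"object","properties":{"rows":{"type":"array"},"grip":{"type":"number"},"force":{"type":"number"}},"required":["rows"]}

```bash
mkdir -p pics; python3 - <<'E'
from bench import r
import cv2,numpy as np
for n in("scene","side"):
    p,d=r.snapshot(n); cv2.imwrite(f"pics/{n}0.png",p); np.save(f"{n}0.npy",d)
    c=r.camera_params(n); print(n,c)
print(r.camera_params("wrist")); print(r.sense())
E
```

```text
scene {'fx': 399.8745824646542, 'fy': 399.8745824646542, 'cx': 276.8248488346196, 'cy': 214.58864038467271, 'dist_coeffs': array([-0.07152492,  0.        ,  0.        ,  0.        ,  0.        ]), 'pose': array([[-5.76968440e-01, -5.37125299e-01,  6.15307917e-01,
        -2.77822361e+02],
       [-8.16455793e-01,  3.58508435e-01, -4.52627485e-01,
         5.83225763e+02],
       [ 2.25245948e-02, -7.63523487e-01, -6.45387114e-01,
         8.90284860e+02],
       [ 0.00000000e+00,  0.00000000e+00,  0.00000000e+00,
         1.00000000e+00]])}
side {'fx': 542.7269288388542, 'fy': 542.7269288388542, 'cx': 279.33647329163296, 'cy': 211.38386771177122, 'dist_coeffs': array([-0.06513611,  0.        ,  0.        ,  0.        ,  0.        ]), 'pose': array([[-9.99562564e-01, -2.65026217e-02,  1.31260194e-02,
         4.98976032e+02],
       [-2.57042130e-02,  5.58975275e-01, -8.28785820e-01,
         1.38038192e+03],
       [ 1.46278767e-02, -8.28760673e-01, -5.59411988e-01,
         9.53682580e+02],
       [ 0.00000000e+00,  0.00000000e+00,  0.00000000e+00,
         1.00000000e+00]])}
{'fx':
[... 537 characters left out ...]
00e+00]])}
{'time': 0.1, 'joint_pos': array([-7.61695972e+01,  7.51125233e+00,  8.53231144e+01,  1.16423625e-03,
        8.72601841e+01, -4.89282512e+00]), 'qd': array([-0.07992635, -0.1024836 , -0.10423635,  0.02039888,  0.11157112,
        0.02481294]), 'joint_efforts': array([ 1.70384021e-03, -5.70952427e+01, -5.01937795e+01, -1.74616898e-04,
        8.09466757e-03, -6.30303916e-06]), 'tool_pos': array([ 192.50228907, -567.72202154,  203.54372367]), 'tcp_rot': array([-1.79905893e+02, -9.22301073e-03,  1.87231638e+01]), 'ft_force': array([ 0.70791532,  0.3042238 , -0.73429429]), 'wrist_torque': array([0.01659136, 0.03893343, 0.0146934 ]), 'grip_force': 0.0, 'finger_gap': 85.18171228136303}
```

View pics/scene0.png

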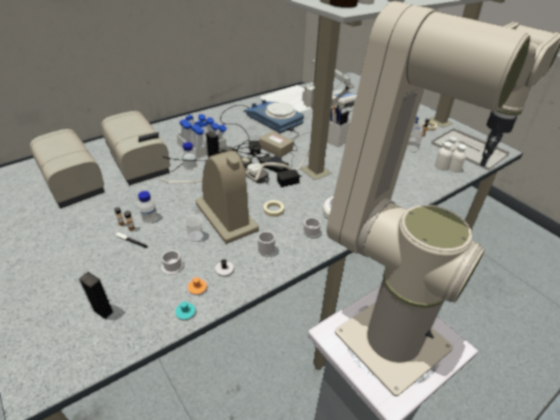

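View pics/side0.png

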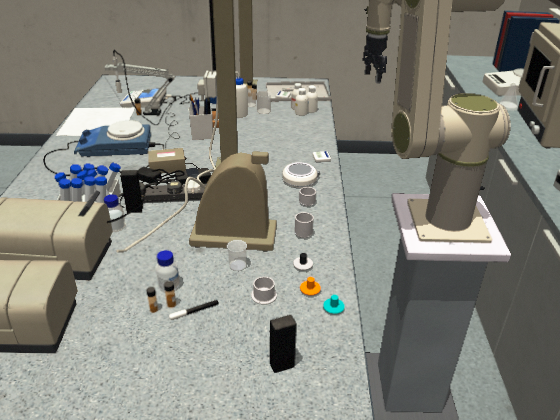

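Side view: the shaker is at (300,174), cups are at (308,197) and (304,226), and the flanged pan is at (264,289). The white lid is at (303,262), with orange (311,287) and turquoise (334,304) look-alikes. The beaker is at (237,255) and the timer at (321,156). The tape shows in the scene view at (273,208).

```bash
cat > h.py <<'E'
from bench import r
import cv2,numpy as np
from scipy.spatial.transform import Rotation as R
def cloud(n,d,pose=None):
    c=r.camera_params(n); K=np.array([[c['fx'],0,c['cx']],[0,c['fy'],c['cy']],[0,0,1]])
    u,v=np.meshgrid(np.arange(560.),np.arange(420.))
    q=cv2.undistortPoints(np.stack([u,v],-1).reshape(-1,1,2),K,c['dist_coeffs']).reshape(420,560,2)
    P=np.dstack([q[...,0]*d,q[...,1]*d,d])
    T=c['pose'] if pose is None else pose
    P=P@T[:3,:3].T+T[:3,3]; P[d<=0]=np.nan
    return P
def wristT():
    s=r.sense(); T=np.eye(4); T[:3,:3]=R.from_euler('xyz',s['tcp_rot'],degrees=True).as_matrix(); T[:3,3]=s['tool_pos']
    return T@r.camera_params('wrist')['tool_from_camera']
def circ(P):  # fit circle to xy pts
    A=np.c_[2*P[:,:2],np.ones(len(P))]; s=np.linalg.lstsq(A,(P[:,:2]**2).sum(1),rcond=None)[0]
    return s[0],s[1],np.sqrt(s[2]+s[0]**2+s[1]**2)
E
python3 - <<'E'
from h import *
d=np.load('side0.npy');P=cloud('side',d)
for nm,(u0,v0,u1,v1) in dict(shaker=(278,160,322,188),cupA=(297,186,319,209),cupB=(292,212,316,240),pan=(249,275,280,305),lid=(290,250,316,272),orange=(298,275,323,297),turq=(322,292,346,315),beaker=(226,240,249,270),timer=(311,149,332,163)).items():
    q=P[v0:v1,u0:u1].reshape(-1,3); q=q[np.isfinite(q[:,0])&(q[:,2]>4)&(q[:,2]<200)]
    zt=np.percentile(q[:,2],97); t=q[q[:,2]>zt-5]
    print(nm,len(q),'ztop',zt.round(1),'mid',((t.min(0)+t.max(0))/2).round(0),'ext',np.ptp(t,axis=0).round(0),'fit',np.round(circ(t),1))
    b=q;print('   all ext',b.min(0).round(),b.max(0).round())
d=np.load('scene0.npy');P2=cloud('scene',d)
q=P2[198:218,260:288].reshape(-1,3);q=q[(q[:,2]>8)&(q[:,2]<30)];print('tape',q.min(0),q.max(0))
# top-down heightmap
H=np.zeros((600,900),np.uint8)
for C in(P,P2):
    q=C.reshape(-1,3);q=q[np.isfinite(q[:,0])&(q[:,2]<600)&(q[:,2]>-20)]
    i=(900-q[:,0]).astype(int)//2+50; j=((700-q[:,1])/2).astype(int)
    ok=(i>=0)&(i<600)&(j>=0)&(j<800)
    np.maximum.at(H,(i[ok],j[ok]),np.clip(q[ok,2]*.6+25,0,255).astype(np.uint8))
H=H[:500,:800]
for x in range(100,1000,100):
  cv2.putText(H,str(x),(0,(900-x)//2+50),0,.4,255)
for y in range(-800,700,100): cv2.putText(H,str(y),((700-y)//2,495),0,.35,255)
H[::50]=np.maximum(H[::50],60)
cv2.imwrite('pics/map.png',H)
im=cv2.imread('pics/side0.png')[140:315,220:360];cv2.imwrite('pics/crop.png',cv2.resize(im,None,fx=3.4,fy=3.4,interpolation=2))
E
```

```text
shaker 868 ztop 47.4 mid [ 459. -184.   48.] ext [105. 176.  11.] fit [ 453.  -201.3   46.8]
   all ext [ 378. -367.    4.] [534. -96.  54.]
cupA 352 ztop 49.1 mid [436. -80.  49.] ext [51. 62. 10.] fit [434.3 -79.7  25.7]
   all ext [ 396. -184.    4.] [466. -45.  54.]
cupB 452 ztop 64.8 mid [448.  88.  64.] ext [52. 62.  8.] fit [447.7  89.1  25.6]
   all ext [411. -28.   4.] [481. 119.  67.]
pan 557 ztop 43.8 mid [552. 356.  43.] ext [53. 59.  8.] fit [551.2 356.3  25.4]
   all ext [513. 279.   4.] [593. 391.  47.]
lid 272 ztop 43.7 mid [451. 236.  43.] ext [16. 25.  8.] fit [450.8 236.4   7.8]
   all ext [415. 167.   4.] [486. 264.  46.]
orange 301 ztop 43.6 mid [433. 334.  42.] ext [18. 20.  7.] fit [433.8 334.3   7.6]
   all ext [402. 273.   4.] [464. 361.  46.]
turq 316 ztop 43.0 mid [376. 397.  42.] ext [17. 19.  7.] fit [375.7 397.2   7.5]
   all ext [346. 337.   4.] [403. 425.  46.]
beaker 588 ztop 72.0 mid [629. 240.  72.] ext [51. 57.  9.] fit [629.3 240.7  24.9]
   all ext [600. 164.   4.] [667. 269.  76.]
timer 196 ztop 22.9 mid [ 377. -381.   22.] ext [61. 65.  7.] fit [ 376.3 -380.1   23.1]
   all ext [ 340. -457.    4.] [ 415. -342.   25.]
tape [559.73323275 -76.39278394   8.09094332] [632.66603123  -7.53296209  22.66193344]
```

View pics/map.png

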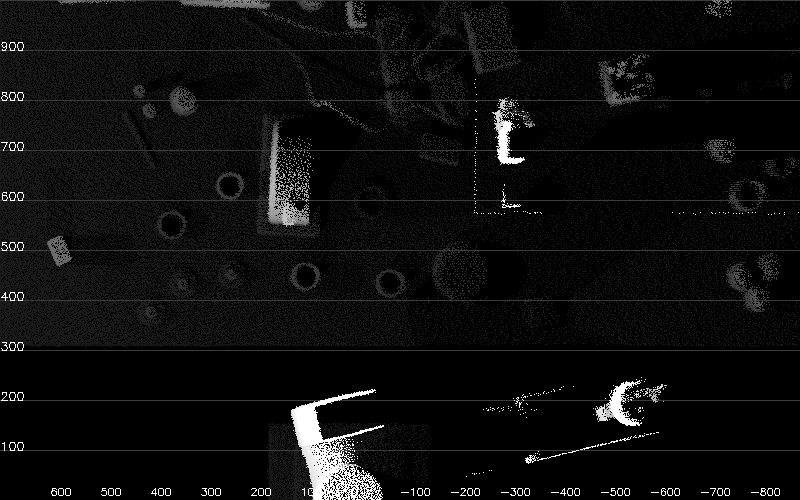

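View pics/crop.png

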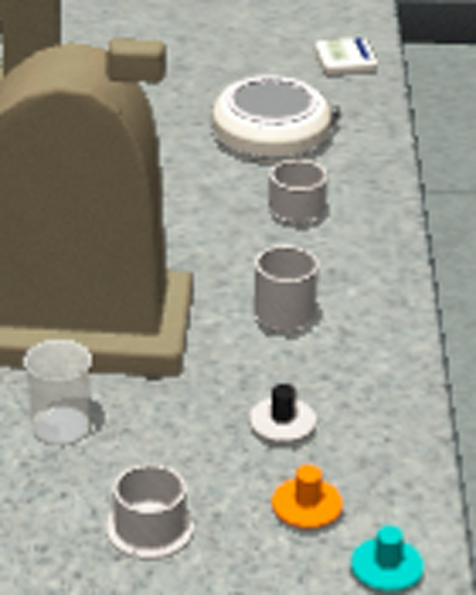

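The heights settle the cups: the one at y≈-80 is 46 mm tall, so it's the fine sieve, and the one at y≈89 is 62 mm tall, so it's the coarse sieve. The pan is the flanged cup, and the lid is the steel one with the black knob. I'll turn to yaw 90, so the fingers close along world x, and look at the shaker from above.

Emit:
jog_arm([
  [[365, -275, -40], [0, 0, -1.244]],
  [[365, -275, -40], [0, 0, -1.244]],
  [[365, -275, -40], [0, 0, -1.244]],
  [[365, -275, -40], [0, 0, -1.244]],
  [[365, -275, -40], [0, 0, -1.244]],
  [[365, -275, -40], [0, 0, -1.244]],
  [[365, -275, -40], [0, 0, -1.244]],
  [[365, -275, -40], [0, 0, -1.244]],
  [[365, -275, -40], [0, 0, -1.244]],
  [[365, -275, -40], [0, 0, -1.244]],
])

```text
time: 1.1
tool_pos: [452.2, -186.4, 244.8]
tcp_rot: [179.9, -0.1, 90.4]
ft_force: [-1.1, -0.5, -0.1]
finger_gap: 85.4
grip_force: 0.0
```

```bash
python3 - <<'E'
from h import *
p,d=r.snapshot('wrist');T=wristT();p,d=r.snapshot('wrist')
cv2.imwrite('pics/w1.png',p);np.save('w1.npy',d);P=cloud('wrist',d,T);np.save('w1P.npy',P)
s=r.sense();print(s['tool_pos'],s['tcp_rot'],s['joint_pos'])
q=P.reshape(-1,3);q=q[np.isfinite(q[:,0])]
b=q[abs(q[:,2])<6];print('bench z',np.median(b[:,2]))
s=q[(q[:,2]>30)&(abs(q[:,0]-455)<75)&(abs(q[:,1]+190)<75)]
print(np.histogram(s[:,2],bins=np.arange(30,60,1)))
E
```

```text
[ 450.61563599 -189.22184428  244.31351767] [-1.79980824e+02 -6.42718509e-03  9.01710472e+01] [-2.87888722e+01 -1.07474706e+01  9.90119986e+01 -3.66323620e-03
  9.17553623e+01 -2.89600320e+01]
bench z 1.856831568779171
(array([  90,   78,   90,   92,   89,   91,  107,  100,   91,  154,  502,
       1433, 1492,  433,  227,  359,  187,   22,    0,    0,    0,    0,
          0,    0,    0,    0,    0,    0,    0]), array([30, 31, 32, 33, 34, 35, 36, 37, 38, 39, 40, 41, 42, 43, 44, 45, 46,
       47, 48, 49, 50, 51, 52, 53, 54, 55, 56, 57, 58, 59]))
```

View pics/w1.png

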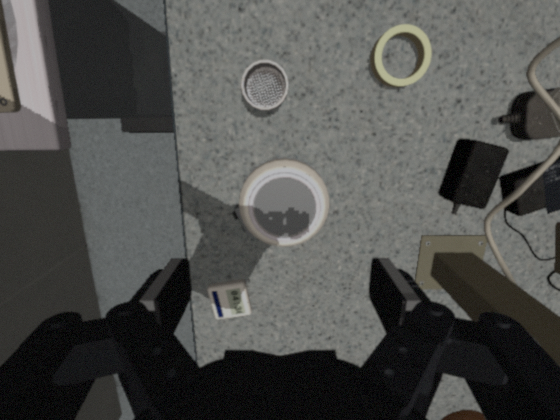

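The shaker is at (285,203) and the fine sieve, with its close mesh visible, is at (265,85). The tape is at (402,55) and the timer at (229,300). I'll fit circles to the shaker and the sieve.

```bash
cat >> h.py <<'E'
def rim(P,c,zlo,zhi,rlo,rhi,n=6):
    q=P.reshape(-1,3);q=q[np.isfinite(q[:,0])&(q[:,2]>zlo)&(q[:,2]<zhi)];c=np.array(c,float)
    for _ in range(n):
        rr=np.hypot(*(q[:,:2]-c).T);t=q[(rr>rlo)&(rr<rhi)];f=circ(t);c=np.array(f[:2])
    # extent-based centre: robust to uneven sampling
    return np.round(f,1),len(t),np.round(np.median(t[:,2]),1),((t.min(0)+t.max(0))/2)[:2].round(1)
def look():
    T=wristT();s=r.sense();p,d=r.snapshot('wrist');return p,d,cloud('wrist',d,T),s
E
python3 - <<'E'
from h import *
P=np.load('w1P.npy')
print('lip',rim(P,(453,-195),43.8,49,36,52))
print('platform',rim(P,(453,-195),39,43.5,0,40))
print('foot/body',rim(P,(453,-195),10,30,45,70))
print('fine',rim(P,(435,-80),44,51,15,36))
E
```

```text
lip (array([ 456.7, -227.3,   42.7]), 942, np.float64(45.4), array([ 456.6, -226.9]))
platform (array([ 455.1, -212.1,   27.5]), 2532, np.float64(42.0), array([ 454.6, -212.6]))
foot/body (array([ 455.9, -230.1,   62. ]), 403, np.float64(25.6), array([ 450.9, -219.3]))
fine (array([433.5, -82.4,  25.2]), 408, np.float64(47.6), array([433.6, -82.2]))
```

Emit:
jog_arm([
  [[289, -20, 40], [0, 0, 0]],
  [[289, -20, 40], [0, 0, 0]],
  [[289, -20, 40], [0, 0, 0]],
  [[289, -20, 40], [0, 0, 0]],
  [[289, -20, 40], [0, 0, 0]],
  [[289, -20, 40], [0, 0, 0]],
  [[520, 60, 40], [0, 0, 0]],
  [[520, 60, 40], [0, 0, 0]],
  [[520, 60, 40], [0, 0, 0]],
  [[520, 60, 40], [0, 0, 0]],
])

```text
time: 2.2
tool_pos: [496.6, 287.2, 203.9]
tcp_rot: [-180.0, 0.1, 89.8]
ft_force: [2.2, -0.7, -0.0]
finger_gap: 85.7
grip_force: 0.0
```

```bash
python3 - <<'E'
from h import *
print('side lip',rim(cloud('side',np.load('side0.npy')),(455,-225),43.8,49,36,52))
p,d,P,s=look();print(s['tool_pos'],s['tcp_rot'])
cv2.imwrite('pics/w2.png',p)
print('pan',rim(P,(551,354),40,47,15,36))
print('coarse',rim(P,(448,88),58,68,15,36))
print('lidknob',rim(P,(451,235),38,46,0,15))
print('liddisc',rim(P,(451,235),10,18,14,33))
E
```

```text
side lip (array([ 457.3, -224.6,   43.2]), 77, np.float64(45.5), array([ 456.8, -223. ]))
[496.62380605 287.24502242 203.92298409] [-1.79992904e+02  5.67181101e-02  8.98463492e+01]
pan (array([550.6, 354.8,  25.4]), 495, np.float64(43.7), array([550.6, 354.7]))
coarse (array([447.4,  88.6,  24.8]), 301, np.float64(63.0), array([447.5,  94.9]))
lidknob (array([450.2, 235.9,   7. ]), 223, np.float64(42.6), array([449.8, 235.6]))
liddisc (array([449.9, 235.1,  21.7]), 925, np.float64(14.6), array([450.1, 235.4]))
```

View pics/w2.png

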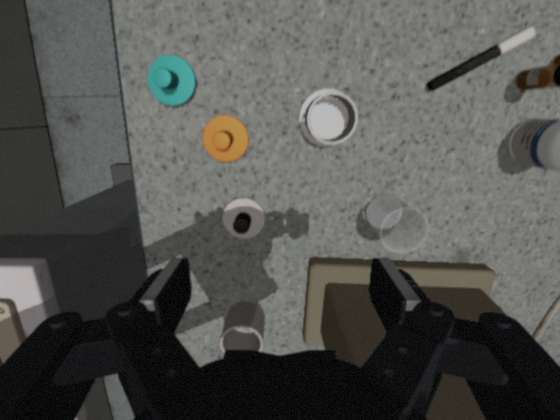

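The pan, with its solid floor, is at (327,118). The white lid with the black knob is at (243,220), next to the orange (225,138) and turquoise (171,80) ones. Now I'll move above the pan.

Emit:
jog_arm([
  [[68, 54, 0], [0, 0, 0]],
  [[68, 54, 0], [0, 0, 0]],
  [[68, 54, 50], [0, 0, 0]],
  [[68, 54, 100], [0, 0, 0]],
  [[68, 54, 130], [0, 0, 0]],
  [[68, 54, 130], [0, 0, 0]],
  [[68, 54, 130], [0, 0, 0]],
])

```text
time: 2.95
tool_pos: [550.0, 353.6, 74.5]
tcp_rot: [-179.9, 0.1, 89.9]
ft_force: [-0.3, 0.3, 0.8]
finger_gap: 85.3
grip_force: 0.0
```

Emit:
jog_arm([
  [[1, 0.5, 30], [0, 0, 0]],
  [[1, 0.5, 55], [0, 0, 0]],
  [[1, 0.5, 63], [0, 0, 0]],
  [[1, 0.5, 63], [0, 0, 0]],
])

```text
time: 3.35
tool_pos: [550.7, 356.1, 12.6]
tcp_rot: [180.0, -0.0, 90.0]
ft_force: [-0.1, -0.9, -0.8]
finger_gap: 85.1
grip_force: 0.0
```

Emit:
jog_arm([
  [[0, 0, 0], [0, 0, 0]],
  [[0, 0, 0], [0, 0, 0]],
  [[0, 0, 0], [0, 0, 0]],
  [[0, 0, 0], [0, 0, 0]],
  [[0, 0, 0], [0, 0, 0]],
  [[0, 0, 0], [0, 0, 0]],
  [[0, 0, 0], [0, 0, 0]],
  [[0, 0, 0], [0, 0, 0]],
], grip=45, force=35)

```text
time: 4.15
tool_pos: [550.9, 356.9, 13.1]
tcp_rot: [179.9, -0.1, 90.0]
ft_force: [0.0, 0.1, 6.3]
finger_gap: 45.1
grip_force: 3.2
```

The gap should be 54 on the body, so something is off. I'll look.

```bash
python3 - <<'E'
from h import *
p,d,P,s=look();p2,_=r.snapshot('side')
cv2.imwrite('pics/w3.png',np.hstack([cv2.resize(p,(420,315)),cv2.resize(p2[240:345,200:340],(380,285))[:285] if 0 else cv2.resize(p2[240:345,200:340],(380,315))]))
print(s['finger_gap'],s['grip_force'],s['ft_force'])
E
```

```text
45.11247153452856 3.1983003014101996 [0.0217263  0.10324013 6.26982246]
```

View pics/w3.png

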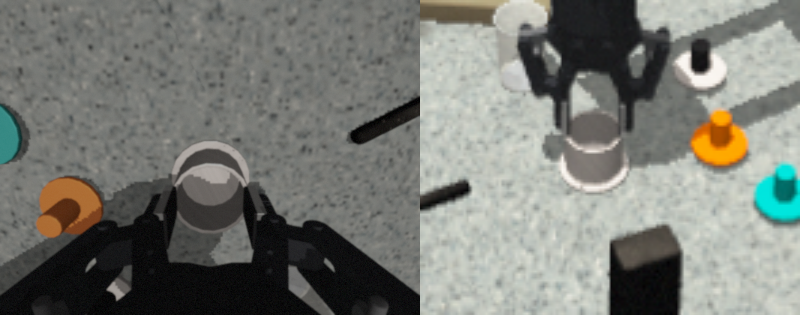

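```bash
python3 - <<'E'
from h import *
for n in('side','scene'):
    p,d=r.snapshot(n);P=cloud(n,d)
    print(n,rim(P,(551,365),41,50,18,32), rim(P,(551,365),4,9,28,38))
p,d,P,s=look();print(rim(P,(551,365),30,50,18,32),rim(P,(551,365),4,9,26,38))
E
```

```text
side (array([551. , 356.9,  25.8]), 67, np.float64(43.3), array([550.1, 358.6])) (array([550.9, 361.2,  31.2]), 42, np.float64(5.9), array([551.7, 360.3]))
scene (array([546.8, 356. ,  26.7]), 27, np.float64(42.8), array([544.8, 358.7])) (array([545.3, 357.5,  30.5]), 14, np.float64(5.2), array([546.3, 356.8]))
(array([550.7, 356.2,  25.1]), 3390, np.float64(41.3), array([550.4, 355.2])) (array([550.7, 360.3,  28.3]), 1242, np.float64(6.0), array([551.1, 361.4]))
```

Emit:
jog_arm([
  [[0, 0, 0], [0, 0, 0]],
  [[0, 0, 0], [0, 0, 0]],
  [[0, 0, 0], [0, 0, 0]],
  [[0, 0, 0], [0, 0, 0]],
  [[0, 0, 0], [0, 0, 0]],
], grip=40)

```text
time: 4.9
tool_pos: [551.2, 357.2, 13.7]
tcp_rot: [179.9, -0.1, 90.0]
ft_force: [-2.3, -0.1, 10.3]
finger_gap: 40.3
grip_force: 4.9
```

```bash
python3 - <<'E'
from h import *
p,d,P,s=look()
print(s['finger_gap'],s['grip_force'],s['ft_force'],s['tool_pos'])
cv2.imwrite('pics/w4.png',cv2.resize(p[170:420,160:420],(780,600)))
np.save('w4P.npy',P)
for z in range(0,64,4):
    q=P.reshape(-1,3);q=q[(q[:,2]>z)&(q[:,2]<z+4)&(abs(q[:,1]-350)<50)&(abs(q[:,0]-551)<60)]
    if len(q):print(z,len(q),q.min(0).round(),q.max(0).round())
E
```

```text
40.34036123947187 4.932192417395527 [-2.32913147 -0.08989456 10.28312763] [551.15167591 357.22322846  13.7245725 ]
0 11987 [491. 300.   0.] [611. 400.   4.]
4 3387 [519. 331.   4.] [611. 388.   8.]
8 1467 [527. 331.   8.] [576. 382.  12.]
12 428 [526. 331.  12.] [576. 382.  16.]
16 454 [526. 330.  16.] [575. 382.  20.]
20 458 [526. 331.  20.] [576. 382.  24.]
24 467 [526. 330.  24.] [576. 382.  28.]
28 496 [526. 330.  28.] [576. 382.  32.]
32 514 [526. 331.  32.] [577. 382.  36.]
36 555 [526. 330.  36.] [576. 382.  40.]
40 1231 [526. 328.  40.] [575. 382.  44.]
44 401 [524. 329.  44.] [574. 382.  48.]
48 213 [519. 346.  48.] [583. 369.  52.]
52 294 [517. 346.  52.] [584. 369.  56.]
56 312 [517. 346.  56.] [584. 369.  60.]
60 345 [517. 346.  60.] [584. 369.  64.]
```

View pics/w4.png

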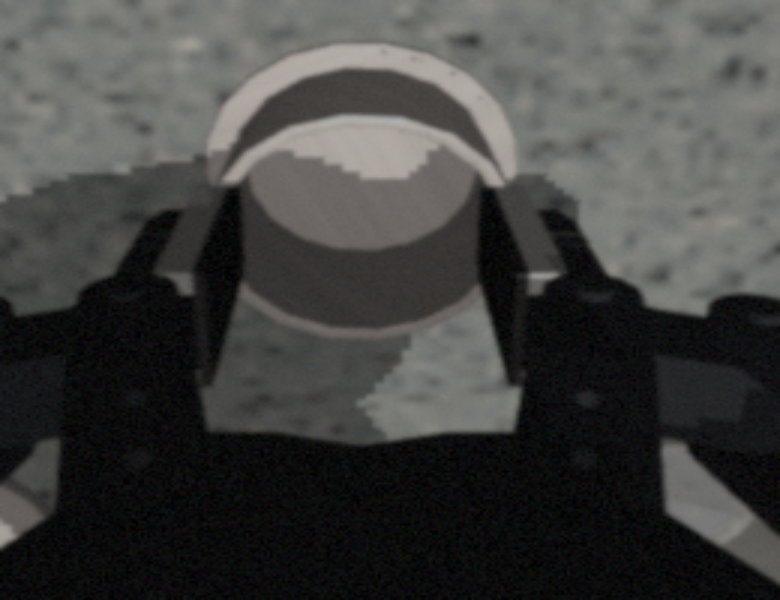

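The pads sit centred on the body and touch it. The drive looks compliant, and the grip grows only as it closes further. I'll command a full close so the force limit applies.

Emit:
jog_arm([
  [[0, 0, 0], [0, 0, 0]],
  [[0, 0, 0], [0, 0, 0]],
  [[0, 0, 0], [0, 0, 0]],
  [[0, 0, 0], [0, 0, 0]],
  [[0, 0, 0], [0, 0, 0]],
  [[0, 0, 0], [0, 0, 0]],
], grip=0)

```text
time: 5.55
tool_pos: [549.8, 356.3, 11.2]
tcp_rot: [-180.0, 0.0, 90.0]
ft_force: [0.3, -0.1, 0.1]
finger_gap: 0.1
grip_force: 0.0
```

```bash
python3 - <<'E'
from h import *
p,d,P,s=look();p2,d2=r.snapshot('side');S=cloud('side',d2)
cv2.imwrite('pics/w5.png',np.hstack([cv2.resize(p,(420,315)),cv2.resize(p2[240:345,200:340],(380,315))]))
print(rim(P,(551,370),40,48,18,32),rim(P,(551,370),4,9,26,38));print(rim(S,(551,370),40,48,18,32),rim(S,(551,370),4,9,26,38))
E
```

```text
(array([550.8, 356. ,  25.1]), 1486, np.float64(43.5), array([550.8, 360.9])) (array([550.6, 357.7,  29.6]), 1051, np.float64(5.8), array([550.8, 363.2]))
(array([551.5, 356.5,  25.5]), 59, np.float64(42.5), array([551.6, 358.1])) (array([552.2, 359.1,  30.5]), 63, np.float64(5.9), array([553.3, 359.7]))
```

View pics/w5.png

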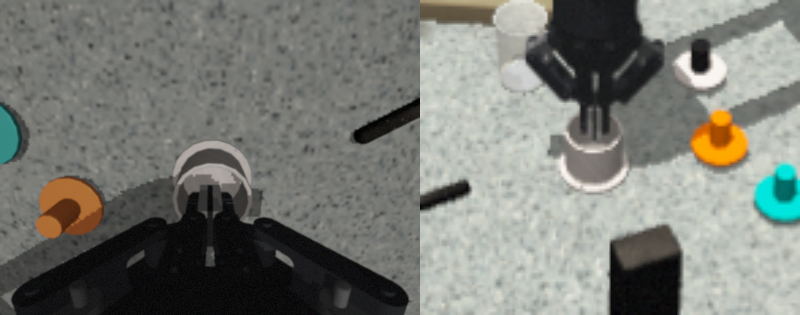

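```bash
python3 - <<'E'
from h import *
p,d,P,s=look();print(s['tool_pos'],s['finger_gap'])
q=P.reshape(-1,3)
for z in range(4,90,4):
    t=q[(q[:,2]>z)&(q[:,2]<z+4)&(abs(q[:,1]-357)<16)&(abs(q[:,0]-550)<18)]
    if len(t):print(z,len(t),t.min(0).round(),t.max(0).round())
E
```

```text
[549.90335935 356.3074212   11.33587297] -0.047227390878610005
4 930 [532. 342.   6.] [568. 366.   8.]
8 570 [532. 342.   8.] [568. 366.  10.]
40 19 [532. 366.  42.] [568. 373.  44.]
44 119 [532. 363.  44.] [562. 373.  48.]
48 190 [536. 362.  48.] [563. 368.  52.]
52 229 [536. 362.  52.] [563. 368.  56.]
56 238 [536. 362.  56.] [563. 368.  60.]
60 267 [536. 362.  60.] [563. 368.  64.]
64 285 [536. 362.  64.] [563. 368.  68.]
68 257 [536. 362.  68.] [563. 368.  72.]
72 169 [536. 363.  72.] [556. 368.  76.]
76 559 [533. 344.  76.] [565. 368.  80.]
80 297 [532. 362.  80.] [568. 370.  84.]
84 845 [532. 345.  84.] [568. 370.  88.]
88 774 [532. 344.  88.] [568. 370.  92.]
```

The tips rode over the rim, so the real tips sit well behind the reported TCP. I'll raise the arm, with the fingers shut, and measure the tip position.

Emit:
jog_arm([
  [[0, 0, -40], [0, 0, 0]],
  [[0, 0, -90], [0, 0, 0]],
  [[0, 0, -120], [0, 0, 0]],
  [[0, 0, -120], [0, 0, 0]],
  [[0, 0, -120], [0, 0, 0]],
])

```text
time: 6.2
tool_pos: [550.7, 356.8, 132.8]
tcp_rot: [179.9, -0.1, 90.0]
ft_force: [0.3, -0.5, -0.8]
finger_gap: -0.1
grip_force: 0.0
```

```bash
python3 - <<'E'
from h import *
s=r.sense();c=s['tool_pos'];print(c,s['tcp_rot'],s['finger_gap'])
for n in('wrist','side','scene'):
    T=wristT() if n=='wrist' else None
    p,d=r.snapshot(n);P=cloud(n,d,T);q=P.reshape(-1,3)
    t=q[(abs(q[:,0]-c[0])<20)&(abs(q[:,1]-c[1])<20)&(q[:,2]>c[2]-40)&(q[:,2]<c[2]+80)]
    h=np.histogram(t[:,2]-c[2],bins=np.arange(-40,81,10));print(n,np.percentile(t[:,2]-c[2],[0,1,5]) if len(t) else 0,h[0])
    t=q[(abs(q[:,2])<8)&(abs(q[:,0]-480)<30)&(abs(q[:,1]-400)<40)];print(' bench',np.median(t[:,2]))
    if n!='wrist':cv2.imwrite(f'pics/{n}6.png',p)
E
```

```text
[550.7314627  356.7827344  132.84664893] [ 1.79871230e+02 -7.30239531e-02  8.99994524e+01] -0.1077363637084249
wrist [32.24641424 34.87380911 38.67416422] [   0    0    0    0    0    0    0  270  598  682  823 1934]
 bench 1.900908107947771
side [27.82245378 30.34917359 34.28892866] [ 0  0  0  0  0  0  2 30 38 40 32 71]
 bench 0.7464494735797871
scene [22.25893717 22.98267175 28.03007533] [ 0  0  0  0  0  0  7 25 28 15  8 11]
 bench -0.7082162286345124
```

All three cameras put the shut fingertips about 28 mm behind the reported TCP, so I'll lower every grasp by 28 mm. The pan is undisturbed at (550.7, 356). For the retry I aim for a TCP z of about -18.

Emit:
jog_arm([
  [[0, 0, 0], [0, 0, 0]],
  [[0, 0, 0], [0, 0, 0]],
  [[0, 0, 0], [0, 0, 0]],
  [[0, 0, 0], [0, 0, 0]],
  [[0, 0, 20], [0, 0, 0]],
  [[0, 0, 50], [0, 0, 0]],
  [[0, 0, 90], [0, 0, 0]],
  [[0, 0, 120], [0, 0, 0]],
  [[0, 0, 140], [0, 0, 0]],
  [[0, 0, 149], [0, 0, 0]],
], grip=85)

```text
time: 7.35
tool_pos: [548.1, 355.3, -20.6]
tcp_rot: [-179.8, 0.1, 90.0]
ft_force: [-0.7, 0.0, -0.0]
finger_gap: 85.0
grip_force: 0.0
```

Emit:
jog_arm([
  [[0, 0, 1], [0, 0, 0]],
  [[0, 0, 1], [0, 0, 0]],
  [[0, 0, 1], [0, 0, 0]],
  [[0, 0, 1], [0, 0, 0]],
  [[0, 0, 1], [0, 0, 0]],
  [[0, 0, 1], [0, 0, 0]],
  [[0, 0, 1], [0, 0, 0]],
  [[0, 0, 1], [0, 0, 0]],
], grip=40, force=35)

```text
time: 8.15
tool_pos: [551.3, 357.1, -16.6]
tcp_rot: [179.9, -0.1, 90.0]
ft_force: [-0.4, 0.6, 6.1]
finger_gap: 53.0
grip_force: 37.5
```

Emit:
jog_arm([
  [[0, 0, -40], [0, 0, 0]],
  [[0, 0, -80], [0, 0, 0]],
  [[0, 0, -125], [0, 0, 0]],
  [[-40, -24, -135], [0, 0, 0]],
  [[-80, -47, -135], [0, 0, 0]],
  [[-120, -70, -135], [0, 0, 0]],
  [[-160, -93, -135], [0, 0, 0]],
  [[-207, -115, -135], [0, 0, 0]],
  [[-250, -115, -135], [0, 0, 0]],
  [[-300, -115, -135], [0, 0, 0]],
])

```text
time: 9.15
tool_pos: [434.1, 55.4, 116.7]
tcp_rot: [179.9, -0.0, 90.1]
ft_force: [2.1, -1.4, -0.7]
finger_gap: 52.8
grip_force: 37.7
```

Emit:
jog_arm([
  [[-45, 0, 0], [0, 0, 0]],
  [[-90, 0, 0], [0, 0, 0]],
  [[-135, 0, 0], [0, 0, 0]],
  [[-180, 0, 0], [0, 0, 0]],
  [[-220, 8, 0], [0, 0, 0]],
  [[-260, 14, 0], [0, 0, 0]],
  [[-275, 18, 0], [0, 0, 0]],
  [[-280, 20, 0], [0, 0, 0]],
  [[-280, 20, 0], [0, 0, 0]],
  [[-280, 20, 0], [0, 0, 0]],
])

```text
time: 10.15
tool_pos: [454.8, -222.2, 116.2]
tcp_rot: [-180.0, -0.0, 90.1]
ft_force: [-0.6, 0.5, -1.0]
finger_gap: 52.9
grip_force: 37.7
```

```bash
python3 - <<'E'
from h import *
p,d,P,s=look();print(s['tool_pos'],s['finger_gap'],s['grip_force'])
z=s['tool_pos'][2];print('pan rim',rim(P,s['tool_pos'][:2],z+52,z+66,18,32))
for n in('side','scene'):
    pp,dd=r.snapshot(n);Q=cloud(n,dd);print(n,rim(Q,(456,-226),43.5,49,40,52),rim(Q,s['tool_pos'][:2],z+52,z+66,18,32))
print('lip w',rim(P,(456,-226),43.5,49,40,52))
E
```

```text
[ 454.84070791 -222.21109913  116.24901957] 52.854974863156706 37.68820331431925
pan rim (array([ 454.4, -222.7,   25.6]), 5293, np.float64(175.8), array([ 454.3, -224. ]))
side (array([ 456.7, -225.4,   44.5]), 81, np.float64(45.0), array([ 456.9, -225.6])) (array([ 455.4, -221.2,   25.4]), 99, np.float64(174.1), array([ 455.1, -221.5]))
  return _methods._mean(a, axis=axis, dtype=dtype,
  ret = ret.dtype.type(ret / rcount)
Traceback (most recent call last):
  File "h.py", line 23, in rim
    return np.round(f,1),len(t),np.round(np.median(t[:,2]),1),((t.min(0)+t.max(0))/2)[:2].round(1)
                                                                ~~~~~^^^
ValueError: zero-size array to reduction operation minimum which has no identity
```

Emit:
jog_arm([
  [[-4, 2, 30], [0, 0, 0]],
  [[-4, 2, 60], [0, 0, 0]],
  [[-4, 2, 80], [0, 0, 0]],
  [[-4, 2, 86], [0, 0, 0]],
  [[-4, 2, 89], [0, 0, 0]],
  [[-4, 2, 91], [0, 0, 0]],
  [[-4, 2, 92.5], [0, 0, 0]],
  [[-4, 2, 92.5], [0, 0, 0]],
])

```text
time: 11.1
tool_pos: [457.6, -228.0, 24.9]
tcp_rot: [179.9, 0.0, 90.0]
ft_force: [-0.4, 1.0, -1.1]
finger_gap: 52.6
grip_force: 37.7
```

Emit:
jog_arm([
  [[0, 0, 0.5], [0, 0, 0]],
  [[0, 0, 1], [0, 0, 0]],
  [[0, 0, 1.5], [0, 0, 0]],
  [[0, 0, 1.5], [0, 0, 0]],
])

```text
time: 11.5
tool_pos: [457.3, -227.9, 23.4]
tcp_rot: [180.0, 0.0, 90.0]
ft_force: [-2.6, 1.9, 5.7]
finger_gap: 52.7
grip_force: 38.2
```

Contact. Release, rise and check.

Emit:
jog_arm([
  [[0, 0, 0], [0, 0, 0]],
  [[0, 0, 0], [0, 0, 0]],
  [[0, 0, 0], [0, 0, 0]],
  [[0, 0, 0], [0, 0, 0]],
  [[0, 0, -30], [0, 0, 0]],
  [[0, 0, -70], [0, 0, 0]],
  [[0, 0, -110], [0, 0, 0]],
  [[0, 0, -150], [0, 0, 0]],
  [[0, 0, -150], [0, 0, 0]],
], grip=85)

```text
time: 12.4
tool_pos: [460.4, -229.7, 179.7]
tcp_rot: [179.5, 0.3, 90.0]
ft_force: [0.3, -1.4, -0.1]
finger_gap: 84.7
grip_force: 0.0
```

```bash
cat >> h.py <<'E'
def safe(*a):
    try: return rim(*a)
    except Exception: return None
E
python3 - <<'E'
from h import *
p,d,P,s=look();print(s['tool_pos'],s['finger_gap'])
pp,dd=r.snapshot('side');Q=cloud('side',dd)
for n,C in(('w',P),('s',Q)):
    print(n,'pan',safe(C,(456.5,-226),78,92,18,32),'lip',safe(C,(456.5,-226),43.8,49,40,52),'fine',safe(C,(433.5,-82),44,51,15,36))
E
```

```text
[ 460.38058011 -229.74834217  179.65486963] 84.65276338485171
w pan (array([ 456.6, -228.9,   25.1]), 713, np.float64(83.4), array([ 456.6, -229. ])) lip (array([ 456.8, -227.9,   42.9]), 1302, np.float64(45.6), array([ 455.7, -228.1])) fine (array([433.6, -82.6,  25. ]), 615, np.float64(47.6), array([433.5, -84.6]))
s pan (array([ 456.9, -227.3,   25.7]), 67, np.float64(82.3), array([ 456.5, -227.1])) lip (array([ 456.1, -222.6,   44.1]), 54, np.float64(45.8), array([ 455.2, -215.9])) fine (array([434.8, -80. ,  25.5]), 52, np.float64(46.9), array([435.6, -79.3]))
```

The pan is seated: rim at 82 mm, centred within 1 mm. Next is the fine sieve.

Emit:
jog_arm([
  [[48, -8, 0], [0, 0, 0]],
  [[96, -16, 0], [0, 0, 0]],
  [[140, -24, 0], [0, 0, 0]],
  [[146, -24, 30], [0, 0, 0]],
  [[146, -24, 75], [0, 0, 0]],
  [[146, -24, 110], [0, 0, 0]],
  [[146, -24, 113], [0, 0, 0]],
  [[146, -24, 113], [0, 0, 0]],
  [[146, -24, 113], [0, 0, 0]],
])

```text
time: 13.4
tool_pos: [434.0, -82.1, 61.0]
tcp_rot: [179.9, 0.0, 90.0]
ft_force: [-0.3, -0.9, 0.7]
finger_gap: 85.6
grip_force: 0.0
```

```bash
python3 - <<'E'
from h import *
p,d,P,s=look();print(s['tool_pos'])
print(safe(P,(433.5,-82),44,51,15,36));print(r.sense()['tool_pos'])
E
```

```text
[434.01835168 -82.0719073   61.03938859]
(array([433.5, -81.1,  25.1]), 1292, np.float64(47.5), array([433.6, -81.5]))
[434.52484107 -82.2617137   61.52638339]
```

Emit:
jog_arm([
  [[0.5, 0, 35], [0, 0, 0]],
  [[0.5, 0, 65], [0, 0, 0]],
  [[0.5, 0, 74], [0, 0, 0]],
  [[0.5, 0, 74], [0, 0, 0]],
])

```text
time: 13.85
tool_pos: [432.7, -81.1, -14.5]
tcp_rot: [-179.9, -0.0, 90.0]
ft_force: [-0.5, -0.2, 0.6]
finger_gap: 84.9
grip_force: 0.0
```

Emit:
jog_arm([
  [[0, 0, 0], [0, 0, 0]],
  [[0, 0, 0], [0, 0, 0]],
  [[0, 0, 0], [0, 0, 0]],
  [[0, 0, 0], [0, 0, 0]],
  [[0, 0, 0], [0, 0, 0]],
  [[0, 0, 0], [0, 0, 0]],
  [[0, 0, 0], [0, 0, 0]],
  [[0, 0, 0], [0, 0, 0]],
], grip=40)

```text
time: 14.65
tool_pos: [434.8, -81.7, -12.3]
tcp_rot: [179.8, 0.1, 90.0]
ft_force: [-0.9, 0.1, 7.2]
finger_gap: 52.8
grip_force: 35.8
```

Emit:
jog_arm([
  [[0, 0, -40], [0, 0, 0]],
  [[0, 0, -85], [0, 0, 0]],
  [[0, 0, -120], [0, 0, 0]],
  [[-45, 7, -120], [0, 0, 0]],
  [[-90, 15, -120], [0, 0, 0]],
  [[-130, 21, -120], [0, 0, 0]],
  [[-146, 23, -120], [0, 0, 0]],
  [[-147, 23, -120], [0, 0, 0]],
  [[-147, 23, -120], [0, 0, 0]],
  [[-147, 23, -120], [0, 0, 0]],
])

```text
time: 15.65
tool_pos: [455.9, -226.9, 105.6]
tcp_rot: [-180.0, -0.0, 90.1]
ft_force: [-0.2, 1.1, -0.8]
finger_gap: 53.2
grip_force: 37.5
```

```bash
cat >> h.py <<'E'
def hover(zoff, zrim, ptop, c=(456.6,-228)):
    p,d,P,s=look();t=s['tool_pos'];print(t,s['finger_gap'],s['grip_force'])
    print('w held',safe(P,t[:2],t[2]+zoff-8,t[2]+zoff+8,18,32))
    pp,dd=r.snapshot('side');Q=cloud('side',dd)
    print('s held',safe(Q,t[:2],t[2]+zoff-8,t[2]+zoff+8,18,32),'base',safe(Q,c,ptop-3,ptop+5,18,32))
    print(r.sense()['tool_pos']);return pp
E
python3 - <<'E'
from h import *
pp=hover(59,0,82)
cv2.imwrite('pics/s7.png',cv2.resize(pp[130:230,240:380],(700,500)))
E
```

```text
[ 455.89894389 -226.89880455  105.55023825] 53.22965224194976 37.53301693126559
w held (array([ 455.5, -225.8,   25.8]), 5606, np.float64(164.7), array([ 455.4, -226.9]))
s held (array([ 456.9, -225.2,   26. ]), 103, np.float64(162.1), array([ 457.9, -225.7])) base (array([ 457.9, -227.8,   25.7]), 53, np.float64(82.6), array([ 456.6, -228.3]))
[ 456.00372111 -226.88962602  105.54998644]
```

Emit:
jog_arm([
  [[-2.7, 1, 0], [0, 0, 0]],
  [[-2.7, 1, 15], [0, 0, 0]],
  [[-2.7, 1, 28], [0, 0, 0]],
  [[-2.7, 1, 32], [0, 0, 0]],
  [[-2.7, 1, 35], [0, 0, 0]],
  [[-2.7, 1, 38], [0, 0, 0]],
  [[-2.7, 1, 40], [0, 0, 0]],
  [[-2.7, 1, 42], [0, 0, 0]],
  [[-2.7, 1, 42], [0, 0, 0]],
])

```text
time: 16.65
tool_pos: [457.0, -230.9, 63.4]
tcp_rot: [-180.0, -0.0, 90.0]
ft_force: [0.4, -0.5, -0.2]
finger_gap: 53.1
grip_force: 37.5
```

Emit:
jog_arm([
  [[0, 0, 0.5], [0, 0, 0]],
  [[0, 0, 1], [0, 0, 0]],
  [[0, 0, 1.5], [0, 0, 0]],
  [[0, 0, 2], [0, 0, 0]],
  [[0, 0, 2], [0, 0, 0]],
])

```text
time: 17.15
tool_pos: [457.1, -230.9, 61.8]
tcp_rot: [180.0, 0.0, 90.0]
ft_force: [-0.9, 1.0, 2.4]
finger_gap: 53.3
grip_force: 37.7
```

Emit:
jog_arm([
  [[0, 0, 0.5], [0, 0, 0]],
  [[0, 0, 0.5], [0, 0, 0]],
])

```text
time: 17.35
tool_pos: [457.2, -231.0, 61.8]
tcp_rot: [180.0, 0.0, 90.0]
ft_force: [-3.7, 2.3, 7.2]
finger_gap: 53.4
grip_force: 38.2
```

Emit:
jog_arm([
  [[0, 0, 0], [0, 0, 0]],
  [[0, 0, 0], [0, 0, 0]],
  [[0, 0, 0], [0, 0, 0]],
  [[0, 0, 0], [0, 0, 0]],
  [[0, 0, -30], [0, 0, 0]],
  [[0, 0, -70], [0, 0, 0]],
  [[0, 0, -110], [0, 0, 0]],
  [[0, 0, -140], [0, 0, 0]],
  [[0, 0, -140], [0, 0, 0]],
  [[0, 0, -140], [0, 0, 0]],
], grip=85)

```text
time: 18.35
tool_pos: [457.5, -231.2, 201.7]
tcp_rot: [179.9, 0.1, 90.0]
ft_force: [0.0, 0.3, -0.5]
finger_gap: 84.9
grip_force: 0.0
```

```bash
python3 - <<'E'
from h import *
p,d,P,s=look();print(s['tool_pos'],s['finger_gap'])
pp,dd=r.snapshot('side');Q=cloud('side',dd)
for n,C in(('w',P),('s',Q)):
    print(n,'fine',safe(C,(456.5,-228),114,128,18,32),'lip',safe(C,(456.5,-226),43.8,49,40,52),'coarse',safe(C,(447.5,88.6),58,68,15,36))
print(r.sense()['tool_pos'])
E
```

```text
[ 457.47909413 -231.1500206   201.67676207] 84.87281959413448
w fine (array([ 456.5, -230.2,   25.1]), 868, np.float64(121.3), array([ 456.5, -230.8])) lip (array([ 456.8, -227.9,   42.9]), 878, np.float64(45.6), array([ 457.1, -219.6])) coarse None
s fine (array([ 456.7, -229.6,   26. ]), 81, np.float64(119.3), array([ 457.8, -229.9])) lip (array([ 457.8, -221.8,   44.8]), 50, np.float64(45.6), array([ 458.8, -216.5])) coarse (array([448. ,  88.8,  25.4]), 89, np.float64(61.9), array([447.9,  87.9]))
[ 456.28004322 -230.40230538  199.45647254]
  return _methods._mean(a, axis=axis, dtype=dtype,
  ret = ret.dtype.type(ret / rcount)
```

The fine sieve is nested with its rim at about 119 mm (120 expected). Now the coarse sieve.

Emit:
jog_arm([
  [[48, -2, 0], [0, 0, 0]],
  [[96, -3, 0], [0, 0, 0]],
  [[144, -4, 0], [0, 0, 0]],
  [[192, -6, 20], [0, 0, 0]],
  [[238, -8, 40], [0, 0, 0]],
  [[280, -9, 65], [0, 0, 0]],
  [[310, -9, 90], [0, 0, 0]],
  [[318, -9, 115], [0, 0, 0]],
  [[318, -9, 121], [0, 0, 0]],
  [[318, -9, 121], [0, 0, 0]],
])

```text
time: 19.45
tool_pos: [446.0, 86.8, 78.0]
tcp_rot: [-179.7, 0.0, 90.0]
ft_force: [0.6, -0.1, 0.5]
finger_gap: 84.8
grip_force: 0.0
```

Emit:
jog_arm([
  [[0, 0, 0], [0, 0, 0]],
  [[0, 0, 0], [0, 0, 0]],
])

```text
time: 19.65
tool_pos: [449.2, 86.4, 81.4]
tcp_rot: [179.9, -0.0, 89.9]
ft_force: [0.8, -0.3, 0.1]
finger_gap: 84.8
grip_force: 0.0
```

```bash
python3 - <<'E'
from h import *
p,d,P,s=look();print(s['tool_pos'])
print(safe(P,(447.5,88),58,68,15,36));print(r.sense()['tool_pos'])
cv2.imwrite('pics/w8.png',p)
E
```

```text
[449.16961809  86.36923347  81.41570812]
(array([447.1,  88.4,  25.1]), 1400, np.float64(63.4), array([447.,  88.]))
[449.16645775  86.44569306  81.39259959]
```

View pics/w8.png

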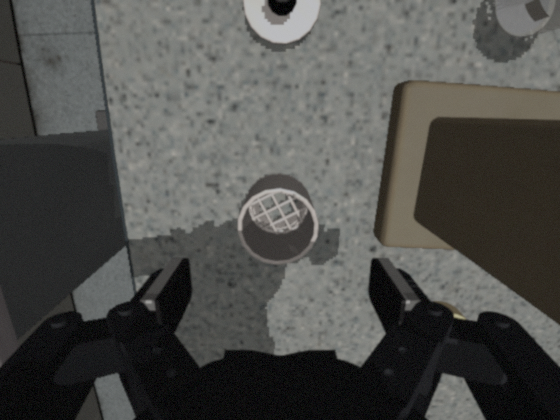

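The wide mesh at (278,225) confirms this is the coarse sieve.

Emit:
jog_arm([
  [[2, -1.5, 0], [0, 0, 0]],
  [[2, -1.5, 35], [0, 0, 0]],
  [[2, -1.5, 70], [0, 0, 0]],
  [[2, -1.5, 84], [0, 0, 0]],
  [[2, -1.5, 86], [0, 0, 0]],
  [[2, -1.5, 86], [0, 0, 0]],
])

```text
time: 20.3
tool_pos: [446.7, 89.1, -5.6]
tcp_rot: [180.0, -0.0, 90.0]
ft_force: [-0.1, -1.0, -0.1]
finger_gap: 84.8
grip_force: 0.0
```

Emit:
jog_arm([
  [[0, 0, 0], [0, 0, 0]],
  [[0, 0, 0], [0, 0, 0]],
  [[0, 0, 0], [0, 0, 0]],
  [[0, 0, 0], [0, 0, 0]],
  [[0, 0, 0], [0, 0, 0]],
  [[0, 0, 0], [0, 0, 0]],
  [[0, 0, 0], [0, 0, 0]],
  [[0, 0, 0], [0, 0, 0]],
], grip=40)

```text
time: 21.1
tool_pos: [447.9, 89.3, -4.4]
tcp_rot: [179.8, -0.0, 90.0]
ft_force: [-1.6, -0.3, 6.7]
finger_gap: 53.1
grip_force: 36.4
```

Emit:
jog_arm([
  [[0, 0, -40], [0, 0, 0]],
  [[0, 0, -85], [0, 0, 0]],
  [[0, 0, -130], [0, 0, 0]],
  [[-20, 0, -155], [0, 0, 0]],
  [[-60, 2, -155], [0, 0, 0]],
  [[-105, 3, -155], [0, 0, 0]],
  [[-150, 4, -155], [0, 0, 0]],
  [[-195, 6, -155], [0, 0, 0]],
  [[-240, 8, -155], [0, 0, 0]],
  [[-280, 9, -155], [0, 0, 0]],
])

```text
time: 22.1
tool_pos: [455.3, -193.1, 149.6]
tcp_rot: [179.9, 0.0, 90.0]
ft_force: [1.1, 0.1, -1.2]
finger_gap: 52.6
grip_force: 38.0
```

Emit:
jog_arm([
  [[-30, 0, 0], [0, 0, 0]],
  [[-39, 0, 0], [0, 0, 0]],
  [[-39, 0, 0], [0, 0, 0]],
  [[-39, 0, 0], [0, 0, 0]],
  [[-39, 0, 0], [0, 0, 0]],
])

```text
time: 22.6
tool_pos: [455.6, -228.5, 149.0]
tcp_rot: [-180.0, -0.0, 90.1]
ft_force: [0.4, -0.1, -1.8]
finger_gap: 53.1
grip_force: 38.0
```

```bash
python3 - <<'E'
from h import *
pp=hover(66,0,120,(456.6,-230))
E
```

```text
[ 455.62511307 -228.51183691  149.01355414] 53.09069013353347 37.95100286370143
w held (array([ 455.2, -228.5,   25.7]), 6118, np.float64(215.6), array([ 455.3, -229.2]))
s held (array([ 456.5, -228.1,   25.9]), 118, np.float64(213.8), array([ 456.5, -227.7])) base (array([ 457.1, -228.8,   25.9]), 59, np.float64(120.6), array([ 457.7, -229. ]))
[ 455.69853475 -228.64133187  149.06127655]
```

Emit:
jog_arm([
  [[-1.3, 1, 0], [0, 0, 0]],
  [[-1.3, 1, 15], [0, 0, 0]],
  [[-1.3, 1, 28], [0, 0, 0]],
  [[-1.3, 1, 32], [0, 0, 0]],
  [[-1.3, 1, 35], [0, 0, 0]],
  [[-1.3, 1, 37], [0, 0, 0]],
  [[-1.3, 1, 39], [0, 0, 0]],
  [[-1.3, 1, 40.5], [0, 0, 0]],
  [[-1.3, 1, 40.5], [0, 0, 0]],
])

```text
time: 23.6
tool_pos: [456.5, -231.2, 108.5]
tcp_rot: [180.0, 0.0, 90.0]
ft_force: [0.3, 0.1, -0.6]
finger_gap: 52.5
grip_force: 37.9
```

Emit:
jog_arm([
  [[0, 0, 0.5], [0, 0, 0]],
  [[0, 0, 1], [0, 0, 0]],
  [[0, 0, 1.3], [0, 0, 0]],
  [[0, 0, 1.3], [0, 0, 0]],
])

```text
time: 24.0
tool_pos: [456.7, -231.3, 107.6]
tcp_rot: [180.0, 0.0, 90.0]
ft_force: [-0.2, 1.3, 2.7]
finger_gap: 52.7
grip_force: 38.2
```

Emit:
jog_arm([
  [[0, 0, 0.5], [0, 0, 0]],
  [[0, 0, 0.5], [0, 0, 0]],
])

```text
time: 24.2
tool_pos: [456.7, -231.4, 107.6]
tcp_rot: [180.0, 0.0, 90.0]
ft_force: [-2.6, 1.8, 6.6]
finger_gap: 52.9
grip_force: 38.7
```

Emit:
jog_arm([
  [[0, 0, 0], [0, 0, 0]],
  [[0, 0, 0], [0, 0, 0]],
  [[0, 0, 0], [0, 0, 0]],
  [[0, 0, 0], [0, 0, 0]],
  [[0, 0, -30], [0, 0, 0]],
  [[0, 0, -70], [0, 0, 0]],
  [[0, 0, -110], [0, 0, 0]],
  [[0, 0, -130], [0, 0, 0]],
  [[0, 0, -130], [0, 0, 0]],
  [[0, 0, -130], [0, 0, 0]],
], grip=85)

```text
time: 25.2
tool_pos: [456.6, -231.2, 236.6]
tcp_rot: [180.0, 0.0, 90.0]
ft_force: [0.6, -0.1, 0.1]
finger_gap: 84.8
grip_force: 0.0
```

```bash
python3 - <<'E'
from h import *
p,d,P,s=look();print(s['tool_pos'],s['finger_gap'])
pp,dd=r.snapshot('side');Q=cloud('side',dd)
for n,C in(('w',P),('s',Q)):
    print(n,'coarse',safe(C,(456.5,-230),168,184,18,32))
print('lid',safe(Q,(450,235),38,46,0,15),safe(Q,(450,235),10,18,14,33))
print(r.sense()['tool_pos'])
E
```

```text
[ 456.6197085  -231.21243289  236.60935801] 84.76464925292228
w coarse (array([ 456.1, -232.1,   25.1]), 1007, np.float64(175.3), array([ 456.4, -232.4]))
s coarse (array([ 457.2, -231.5,   25.3]), 79, np.float64(173.1), array([ 456.4, -231.6]))
lid (array([451.1, 236.3,   7.7]), 31, np.float64(41.6), array([451.4, 237.5])) (array([451. , 236.4,  22.3]), 126, np.float64(14.4), array([451.6, 238.6]))
[ 455.76260757 -230.67034768  234.88462438]
```

The coarse sieve is nested with its rim at about 173 mm (174 expected). Now the lid.

Emit:
jog_arm([
  [[48, -1, 0], [0, 0, 0]],
  [[96, -1, 0], [0, 0, 0]],
  [[144, -2, 0], [0, 0, 0]],
  [[192, -3, 0], [0, 0, 0]],
  [[240, -3, 0], [0, 0, 0]],
  [[288, -4, 20], [0, 0, 0]],
  [[330, -5, 40], [0, 0, 0]],
  [[372, -6, 60], [0, 0, 0]],
  [[415, -6, 80], [0, 0, 0]],
  [[450, -6, 100], [0, 0, 0]],
], grip=60)

```text
time: 26.3
tool_pos: [448.8, 220.7, 134.1]
tcp_rot: [-179.9, 0.0, 90.1]
ft_force: [1.2, -0.5, 0.2]
finger_gap: 59.8
grip_force: 0.0
```

Emit:
jog_arm([
  [[16, 0, 30], [0, 0, 0]],
  [[16, 0, 50], [0, 0, 0]],
  [[16, 0, 50], [0, 0, 0]],
  [[16, 0, 50], [0, 0, 0]],
  [[16, 0, 50], [0, 0, 0]],
])

```text
time: 26.8
tool_pos: [451.2, 234.7, 87.8]
tcp_rot: [179.9, -0.0, 90.0]
ft_force: [0.2, -0.3, 0.5]
finger_gap: 60.0
grip_force: 0.0
```

```bash
python3 - <<'E'
from h import *
p,d,P,s=look();print(s['tool_pos'])
print(safe(P,(450,235),38,46,0,15),safe(P,(450,235),10,18,14,33));print(r.sense()['tool_pos'])
cv2.imwrite('pics/w9.png',p[:, 60:500])
E
```

```text
[451.19421243 234.66123045  87.75899074]
(array([450. , 235.5,   7. ]), 532, np.float64(42.6), array([449.9, 235.2])) (array([450. , 235. ,  21.6]), 2100, np.float64(14.7), array([449.8, 235.2]))
[451.52090853 234.77049391  88.11258762]
```

View pics/w9.png

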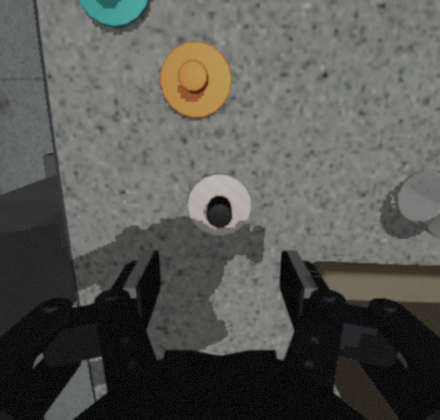

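The steel lid with the black knob is centred at (219,207). The orange one at (195,78) and the turquoise one at the top stay where they are. Descending.

Emit:
jog_arm([
  [[0.5, -1, 40], [0, 0, 0]],
  [[0.5, -1, 75], [0, 0, 0]],
  [[0.5, -1, 92], [0, 0, 0]],
  [[0.5, -1, 97], [0, 0, 0]],
  [[0.5, -1, 97], [0, 0, 0]],
])

```text
time: 27.35
tool_pos: [449.9, 235.2, -9.8]
tcp_rot: [180.0, -0.0, 90.0]
ft_force: [-0.0, 0.4, 1.1]
finger_gap: 59.9
grip_force: 0.0
```

Emit:
jog_arm([
  [[0, 0, 0], [0, 0, 0]],
  [[0, 0, 0], [0, 0, 0]],
  [[0, 0, 0], [0, 0, 0]],
  [[0, 0, 0], [0, 0, 0]],
  [[0, 0, 0], [0, 0, 0]],
  [[0, 0, 0], [0, 0, 0]],
  [[0, 0, 0], [0, 0, 0]],
  [[0, 0, 0], [0, 0, 0]],
], grip=5)

```text
time: 28.15
tool_pos: [450.8, 235.9, -8.7]
tcp_rot: [179.9, -0.1, 90.0]
ft_force: [0.4, -0.8, 7.5]
finger_gap: 19.0
grip_force: 34.0
```

Emit:
jog_arm([
  [[0, 0, -40], [0, 0, 0]],
  [[0, 0, -88], [0, 0, 0]],
  [[0, 0, -135], [0, 0, 0]],
  [[0, 0, -180], [0, 0, 0]],
  [[-20, 0, -208], [0, 0, 0]],
  [[-65, 1, -210], [0, 0, 0]],
  [[-110, 2, -210], [0, 0, 0]],
  [[-155, 2, -210], [0, 0, 0]],
  [[-200, 3, -210], [0, 0, 0]],
  [[-245, 3, -210], [0, 0, 0]],
])

```text
time: 29.15
tool_pos: [452.2, -11.3, 200.2]
tcp_rot: [179.9, 0.0, 90.0]
ft_force: [1.6, 0.0, -0.1]
finger_gap: 18.9
grip_force: 34.7
```

Emit:
jog_arm([
  [[-45, 0, 0], [0, 0, 0]],
  [[-90, 1, 0], [0, 0, 0]],
  [[-135, 2, 0], [0, 0, 0]],
  [[-175, 2, 0], [0, 0, 0]],
  [[-205, 3, 0], [0, 0, 0]],
  [[-220, 3, 0], [0, 0, 0]],
  [[-222, 3, 0], [0, 0, 0]],
  [[-222, 3, 0], [0, 0, 0]],
  [[-222, 3, 0], [0, 0, 0]],
  [[-222, 3, 0], [0, 0, 0]],
])

```text
time: 30.15
tool_pos: [455.7, -230.4, 199.8]
tcp_rot: [180.0, -0.0, 90.1]
ft_force: [0.1, 0.3, -0.4]
finger_gap: 18.5
grip_force: 34.7
```

```bash
python3 - <<'E'
from h import *
p,d,P,s=look();t=s['tool_pos'];print(t,s['finger_gap'],s['grip_force'])
pp,dd=r.snapshot('side');Q=cloud('side',dd)
for n,C in(('w',P),('s',Q)):
    print(n,'disc',safe(C,t[:2],t[2]+14,t[2]+26,13,33),'coarse',safe(C,(456.5,-231),171,179,18,32))
    q=C.reshape(-1,3);q=q[(np.hypot(*(q[:,:2]-t[:2]).T)<34)&(q[:,2]>t[2]+5)&(q[:,2]<t[2]+32)];print(np.histogram(q[:,2]-t[2],bins=range(5,33,3))[0])
    c=np.array([456.4,-231.5]);q=q[(q[:,2]<t[2]+25)];print((q.min(0)+q.max(0))/2,np.ptp(q,axis=0))
print(r.sense()['tool_pos']);cv2.imwrite('pics/s10.png',cv2.resize(pp[110:210,240:360],(720,600)))
E
```

```text
[ 455.72113832 -230.39983571  199.77735153] 18.451471789994915 34.69823598861694
w disc (array([ 455.2, -229.2,   20.9]), 2567, np.float64(223.1), array([ 455.2, -230.3])) coarse (array([ 456.2, -232. ,   25. ]), 547, np.float64(175.5), array([ 456.5, -218.2]))
[   0    0    0    0   17  810 2232   89  109]
[ 455.23893785 -230.30150712  221.88262145] [53.15030758 51.81855459  5.76396589]
s disc (array([ 456.1, -229.1,   22.3]), 62, np.float64(223.3), array([ 456.7, -224.2])) coarse (array([ 456.9, -231.9,   25.4]), 55, np.float64(174.0), array([ 456.5, -231.3]))
[ 0  1  8  2  5 21 44 12  5]
[ 456.65740671 -224.1613129   217.55396077] [51.66065045 43.59709995 14.18422761]
[ 455.71911623 -230.73884449  199.8411332 ]
```

View pics/s10.png

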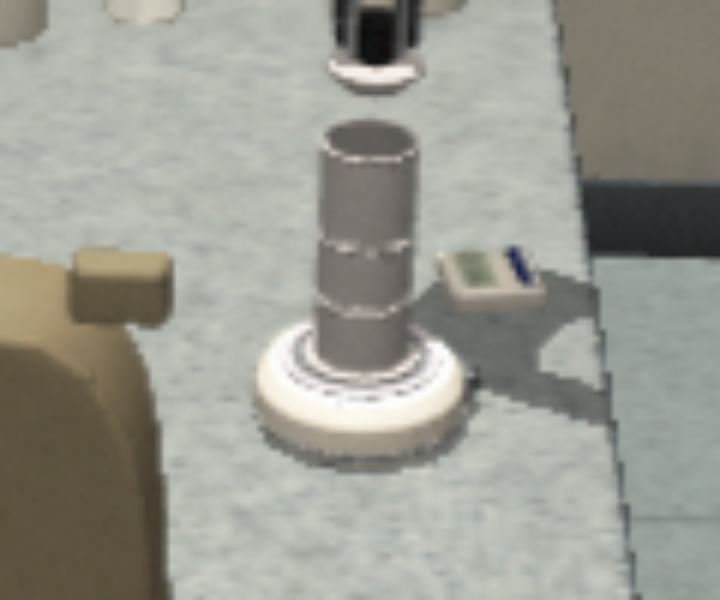

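The pan, fine sieve and coarse sieve are stacked squarely at (365,130–380), with the lid held level above at (375,75). I'll correct by about 1–2 mm and lower it.

Emit:
jog_arm([
  [[-1.7, 1, 0], [0, 0, 0]],
  [[-1.7, 1, 15], [0, 0, 0]],
  [[-1.7, 1, 28], [0, 0, 0]],
  [[-1.7, 1, 33], [0, 0, 0]],
  [[-1.7, 1, 36], [0, 0, 0]],
  [[-1.7, 1, 38], [0, 0, 0]],
  [[-1.7, 1, 40], [0, 0, 0]],
  [[-1.7, 1, 41], [0, 0, 0]],
  [[-1.7, 1, 41], [0, 0, 0]],
])

```text
time: 31.15
tool_pos: [456.6, -233.4, 158.9]
tcp_rot: [180.0, 0.0, 90.0]
ft_force: [0.8, -0.4, -0.4]
finger_gap: 18.8
grip_force: 34.7
```

Emit:
jog_arm([
  [[0, 0, 0.5], [0, 0, 0]],
  [[0, 0, 1], [0, 0, 0]],
  [[0, 0, 1.3], [0, 0, 0]],
  [[0, 0, 1.3], [0, 0, 0]],
])

```text
time: 31.55
tool_pos: [456.5, -233.3, 157.4]
tcp_rot: [180.0, -0.0, 90.0]
ft_force: [0.1, 0.6, -0.4]
finger_gap: 18.8
grip_force: 34.7
```

Emit:
jog_arm([
  [[0, 0, 0.4], [0, 0, 0]],
  [[0, 0, 0.8], [0, 0, 0]],
  [[0, 0, 1.2], [0, 0, 0]],
  [[0, 0, 1.2], [0, 0, 0]],
])

```text
time: 31.95
tool_pos: [456.8, -233.7, 157.2]
tcp_rot: [179.9, 0.0, 90.0]
ft_force: [-2.3, 0.9, 6.3]
finger_gap: 18.9
grip_force: 35.4
```

Emit:
jog_arm([
  [[0, 0, 0], [0, 0, 0]],
  [[0, 0, 0], [0, 0, 0]],
  [[0, 0, 0], [0, 0, 0]],
  [[0, 0, 0], [0, 0, 0]],
  [[0, 0, -30], [0, 0, 0]],
  [[0, 0, -70], [0, 0, 0]],
  [[0, 0, -100], [0, 0, 0]],
  [[0, 0, -100], [0, 0, 0]],
  [[0, 0, -100], [0, 0, 0]],
  [[0, 0, -100], [0, 0, 0]],
], grip=60)

```text
time: 32.95
tool_pos: [455.9, -233.0, 254.7]
tcp_rot: [-179.9, -0.1, 90.0]
ft_force: [-0.1, 0.1, 0.1]
finger_gap: 59.7
grip_force: 0.0
```

```bash
python3 - <<'E'
from h import *
p,d,P,s=look();print(s['tool_pos'],s['finger_gap'])
pp,dd=r.snapshot('side');Q=cloud('side',dd)
for n,C in(('w',P),('s',Q)):
    print(n,'disc',safe(C,(456.5,-232),175,185,13,33),'knob',safe(C,(456.5,-232),203,212,0,13))
cv2.imwrite('pics/s11.png',cv2.resize(pp[110:210,240:360],(720,600)))
E
```

```text
[ 455.92495286 -232.98540706  254.71440972] 59.70292803930895
w disc (array([ 456.1, -233.7,   21.7]), 2238, np.float64(180.7), array([ 456.2, -233.2])) knob (array([ 456.1, -233.6,    7. ]), 533, np.float64(208.6), array([ 456., -234.]))
s disc (array([ 456.6, -231.7,   22.8]), 83, np.float64(180.0), array([ 456.7, -230.7])) knob (array([ 457. , -231.1,    8.1]), 22, np.float64(207.8), array([ 457.7, -230.5]))
```

View pics/s11.png

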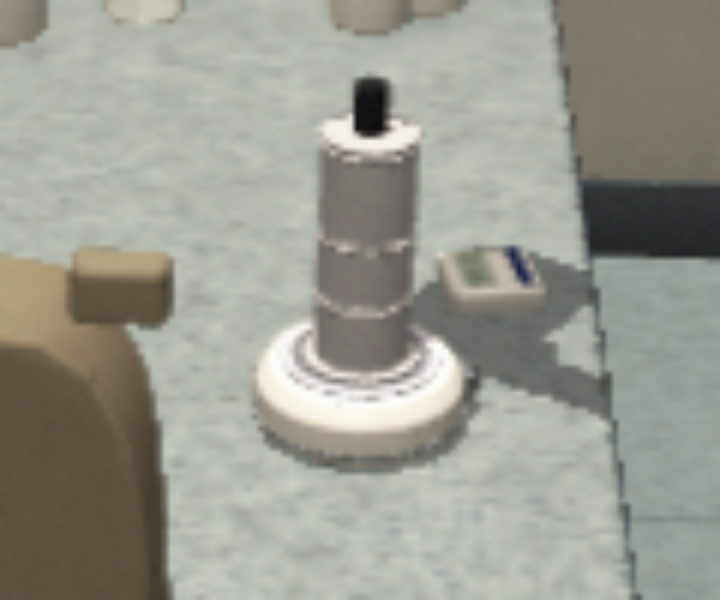

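The full stack stands upright on the shaker at (370,80–380), with the lid disc at about 179 mm and the knob top at about 207 mm, both as expected. The gripper is clear and the timer is in place, so I'm handing in.

```bash
python3 -c "
from bench import r
print(r.hand_in())"
```

```text
the job is handed in; nothing more can be done
None
```

The sieve stack is built on the shaker (pan, fine sieve, coarse sieve, lid), and by the camera measurements every piece is upright, nested and released; I handed it in at about 33 s of the 106 s, and no verdict came back. I found the fingertips about 28 mm behind the reported TCP, and on the first try at the pan they rode over its rim without shifting it.

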